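# Seat the filter cell on its bayonet post and hold it home

## Task

Pick up the blue knurled filter cell, set it mouth down over the pinned post of the filter station, and with light downward pressure turn it until its hidden keyways drop over the three pins; do not force it. Then push it fully home on the flange against the sprung seal and finish while still holding it pushed home: do not let go. Leave the other things on the bench where they are.

Things in the scene. Friction and masses are not known exactly. Their poses are not given: they have to be found in the camera images.
- cell: Loose filter cell, 0.10 to 0.21 kg: blue knurled round collar, 57 mm diameter, 46 mm tall, closed on top, with a steel inlet stub (11 mm across, 12 mm tall) on top. Stands mouth down on the bench. Grip it across the top 18 mm, which is solid; the lower 28 mm is a skirt with a 40 mm bore. Origin: centre of its underside, z up.
- cell_mid (a point): Point on the cell's axis 23 mm above its underside (half-way up), z up.
- cell_mouth (a point): Centre of the cell's lower rim. Three keyways, 120 degrees apart, run up inside the bore from this rim: about 10 mm wide for 5 mm pins, 0.11 rad of play either side. They cannot be seen, and neither the outside nor the given yaw tells their angle: they are found by turning, at most 120 degrees.
- station: Filter station, fixed to the bench: grey base plate 116 x 116 x 10 mm with an aluminium column and flange. Origin: centre of its underside. From the flange rises a steel post, 37 mm diameter, 26 mm tall, coned over its top 6 mm, with three brass pins 120 degrees apart (one along the station's +x), 5 mm thick, reaching 24 mm from the axis.
- flange (a point): Centre of the flange's upper face (66 mm diameter, 36 mm above the bench), on the post's axis, z up. The pins' upper side is 10 mm above it: a cell resting on the pins has its underside there. Home, the cell's underside lies on the flange, cell_mid 23 mm above this point.
- seal (a joint): Sprung rubber seal disc (25 mm diameter) on the post's top: 0 = up (top 33 mm above the flange), grows in metres as it is pressed. The cell meets it in the last 5 mm before home; it pushes back with 3 N at first and 10.5 N at home (1500 N/m), and lifts a cell that is let go.
- carousel (a point): Point on the bench at the centre of the fixed pipette stand behind the work, a tall obstacle: with its pipettes it fills a circle of about 160 mm radius round this point, up to about 0.36 m high. The arm must keep clear of it.
- bottle_at (a point): Bystander, to be left alone: brown glass reagent bottle with a black cap, 56 mm across, 118 tall; point on its axis 10 mm above the bench.
- rack_at (a point): Bystander, to be left alone: blue tube rack with capped tubes, 62 x 105 x 42 mm; point on its axis 10 mm above the bench.
- petri_at (a point): Bystander, to be left alone: clear petri dish, 92 mm across, 15 tall; point on its axis 10 mm above the bench.
- tape_at (a point): Bystander, to be left alone: roll of yellow tape lying flat, 58 mm across, 19 tall; point on its axis 10 mm above the bench.
- beaker_at (a point): Bystander, to be left alone: white beaker, 56 mm across, 69 tall; point on its axis 10 mm above the bench.
- film_at (a point): Bystander, to be left alone: white and blue film carton near the notebook, 59 x 120 x 56 mm; point on its axis 10 mm above the bench.

How it is judged:
On the way, in this order (a step that is already met when the one before it is completed fails the run):
1. the cell is over the post, upright, its rim down at or near the pins (horizontal distance between cell_mid and flange below 0.004 m and angle between cell_mid's own z axis and vertical below 0.08 rad and z of cell_mid in the frame of flange below 0.037 m), for 0.05 s.
2. the keyways have dropped over the pins and the cell is pushed home (horizontal distance between cell_mid and flange below 0.004 m and angle between cell_mid's own z axis and vertical below 0.08 rad and z of cell_mid in the frame of flange below 0.0248 m and contact force between the fingers and cell above 2 N and value of joint seal above 0.003 m), for 0.2 s.
At the end, for the whole second after the job is handed in: The cell is on the post (axis within 4 mm, tilt under 0.08 rad), its underside within 1.8 mm of the flange, the seal pressed in by more than 3 mm, and the gripper's fingers still hold it there (contact over 2 N), at rest (all of step 2 and linear speed of cell below 0.02 m/s); the arm keeps its last pose, push and grip.
It fails at once if the cell is forced onto the station with over 90 N (contact force between cell and station above 90 N).
It fails at once if the cell is tipped over (angle between cell_mid's own z axis and vertical above 0.6 rad).
It fails at once if a bystander is pushed over 25 mm from its place (distance of any of bottle_at, rack_at, petri_at, tape_at, beaker_at, film_at from where it was at the start of the episode above 0.025 m).
It also fails if it takes over 56 s, if anything falls off the work surface, if the arm or the gripper's body presses on something with over 40 N, if the wrist force passes 120 N, or if a joint passes its speed limit or range.

## Robot

A 6-joint arm with a two-finger parallel gripper is mounted at the origin on a cart in front of the work surface, level with it; the furniture and walls round the work are solid. World frame = base frame: x ahead of the robot, y to its left, z up, the work surface at z = 0. Lengths are in m, angles in rad, forces in N, time in s.
With the tool pointing down it reaches from about 0.35 to 0.775 m from the base axis. Payload 5.5 kg.
Tool frame: the origin (TCP) lies at the very end of the fingers, on their centre line; the grasp point (between the pads) lies 19 mm behind it; z points along the fingers, y is the line along which they close (so a half turn about z gives the same grasp; the last joint's range is limited). The gripper opens to 85 mm and grips with 20 to 120 N. Pads are 22 mm wide; open, the fingers measure 114 mm over their backs; the gripper's body (76 mm by 85 mm) begins 54 mm behind the grasp point. The pads swing forward as they close: fully open they stand 13 mm farther back than shut.
Start: joints at [1.155, 0.313, 0.046, 1.304, 0, 1.431], TCP at [0.157, 0.553, 0.231] pointing down, gripper open.
Joint ranges: [-2.76, 2.76], [-0.86, 1.69], [-1.03, 1.26], [-2.2, 2.34], [-1.47, 1.5], [-3.14, 3.14]. Speed limits (rad/s): [2.57, 2.57, 3.14, 3.14, 3.14, 3.14].

## Interface

Orientations are given as a rotation vector (axis times angle).
In Python, from station import readout, optics, workorder gives the robot as it stands.
- The arm moves only by the shell command python3 -m jog 'ROWS' [OPENING] [FORCE]. ROWS is JSON, a list of rows, each an object of numbers: "dx", "dy", "dz": the shift along the tool's x, y, z in cm; "ax", "ay", "az": the turn, a rotation vector about the tool's x, y, z in degrees. In form: [{"dx": .., "dy": .., "dz": .., "ax": .., "ay": .., "az": ..}, ...]. A call has 1 to 12 rows; each row is the pose to reach, as a shift and turn from the pose commanded when the call began, along the tool's axes at that moment; what a row does not reach only later rows make up. A row lasts 1/8 s, in which the tool goes at most 62.5 mm and 10.7 degrees, less where a joint would pass 70% of its speed; a pose out of reach is approached as far as the arm can. A call with a gripper value outside its range is refused whole. OPENING is the finger opening in cm, from 0 to 8.54, set as the call begins (- or left out, the last holds). The fingers move at their own pace and stop on an object; FORCE is the grip in N (left out, the last holds). Time passes only in rows, so rows that repeat a pose let the fingers close. It gives the time, the measured TCP pose, the force, the opening and the grip force at its end, in the units of the state.
- readout.get_obs(): the state, without advancing time (a new reading comes with each control period).
- optics.get_image(name): name is "scene" or "top" or "wrist"; returns a dict with "image" (420x560x3 uint8, red, green, blue), "depth" (420x560 float32, m along the optical axis (not along the pixel's ray), 0 where there is no reading), "K" (3x3 intrinsics, pixels), "dist" ([k1, k2, p1, p2, k3] as OpenCV has them; the pictures are not rectified), "camera_from_world" (4x4, takes a point from world to camera coordinates); the wrist camera has in their place "T_tool_cam" (4x4, takes a point from camera to tool coordinates, whose origin is the TCP and whose axes are the flange's). Camera axes: x right, y down, z forward; pixel columns grow to the right and rows downward; lengths in m; the calibration is good to about 2 mm. A picture is of the moment at which its call begins: read the wrist's pose just before it.
- workorder.job_done(): hands the job in; it is judged then, once.
The state is a dict: "time_s": time; "qpos": joint angles; "joint_velocities": joint speeds; "joint_efforts": joint torques, N m; "ee_pos": TCP position; "tool_rot": TCP orientation; "contact_force": force on the tool from outside, world axes, zero at the start; "torque": the same for the moment, N m; "gripper_width": finger opening in m; "gripper_force": force on a finger pad.
Only numpy, scipy, OpenCV 4.12 (cv2) and the standard library are available. Lean on these libraries where they do the work, as an engineer would, in place of code of your own. Each camera call takes 0.05 s, during which the arm holds its last target. There are 200 camera calls.

## Working session

There is one attempt and no reset: what is moved stays moved. The work goes in short steps, Python scripts to look and compute and a shell command to move; the robot and the scene stay as the last step left them, time stands still between calls to the robot, and variables do not carry over. Pictures are saved under pics/ and viewed, at most 10 in all, crops included, and the job is handed in when it is done.

```bash
mkdir -p pics; ls; cat > h.py <<'E'
import numpy as np,cv2,json
from scipy.spatial.transform import Rotation as R
from station import readout,optics,workorder
def grab(n):
    o=readout.get_obs(); d=optics.get_image(n)
    if 'camera_from_world' in d: d['wfc']=np.linalg.inv(np.array(d['camera_from_world']))
    else:
        T=np.eye(4);T[:3,:3]=R.from_rotvec(o['tool_rot']).as_matrix();T[:3,3]=o['ee_pos'];d['wfc']=T@np.array(d['T_tool_cam'])
    return d
def cloud(d):
    h,w=d['depth'].shape;u,v=np.meshgrid(np.arange(w),np.arange(h))
    p=cv2.undistortPoints(np.stack([u,v],-1).reshape(-1,1,2).astype(float),np.array(d['K']),np.array(d['dist'])).reshape(h,w,2)
    z=d['depth'][...,None];P=np.concatenate([p*z,z],-1)
    return P@d['wfc'][:3,:3].T+d['wfc'][:3,3]
def save(d,f): cv2.imwrite('pics/'+f,cv2.cvtColor(d['image'],cv2.COLOR_RGB2BGR))
E
python3 - <<'E'
from h import *
o=readout.get_obs();print({k:np.round(v,4).tolist() for k,v in o.items()})
a=grab('top');b=grab('scene');save(a,'top.png');save(b,'scene.png')
np.savez('tc.npz',top=cloud(a),scene=cloud(b),ti=a['image'],si=b['image'])
for d in(a,b):print(np.round(d['wfc'],3).tolist())
E
```

```text
pics
{'time_s': 0.0, 'qpos': [1.1554, 0.314, 0.0449, 1.3036, 0.0, 1.4312], 'joint_velocities': [0.0008, 0.0012, 0.0001, 0.0008, -0.0005, 0.0004], 'joint_efforts': [-0.0008, -48.063, 29.8531, 0.0196, -0.0002, 0.0], 'ee_pos': [0.1564, 0.5528, 0.2304], 'tool_rot': [-0.4317, -3.1113, 0.0028], 'contact_force': [0.2941, -0.6364, 0.0414], 'torque': [-0.0242, -0.0365, 0.021], 'gripper_force': 0.0, 'gripper_width': 0.0852}
[[0.028, -0.992, 0.123, 0.378], [-1.0, -0.03, -0.01, 0.016], [0.013, -0.123, -0.992, 1.52], [0.0, 0.0, 0.0, 1.0]]
[[0.591, -0.464, 0.66, -0.341], [-0.806, -0.316, 0.5, -0.692], [-0.023, -0.827, -0.561, 0.858], [0.0, 0.0, 0.0, 1.0]]
```

View pics/top.png

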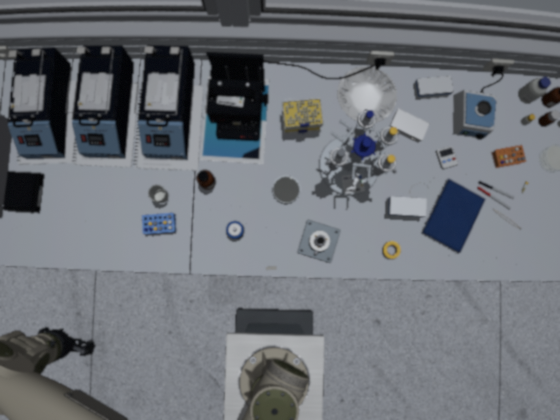

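View pics/scene.png

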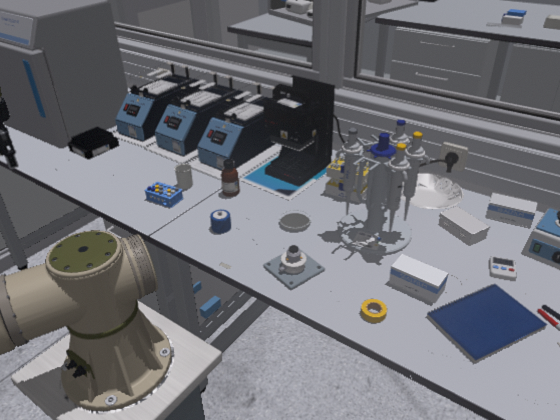

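The top view shows the cell at about px (235,230) and the station at (320,241). The petri dish is at (286,190), the bottle at (205,180), and the carousel at about (355,165). Next I measure the cell and station from the depth images.

```bash
python3 - <<'E'
from h import *
d=np.load('tc.npz')
for n,(cu,cv_),(su,sv) in (('top',(235,230),(320,241)),('scene',(221,220),(293,262))):
    P=d[n]
    def reg(u,v,r): return P[v-r:v+r,u-r:u+r].reshape(-1,3)
    q=reg(cu,cv_,20);print(n,'bench z',np.median(reg(cu,cv_,24)[:,2]).round(4))
    for lo,hi in((.02,.042),(.042,.05),(.052,.065)):
        s=q[(q[:,2]>lo)&(q[:,2]<hi)];print('cell',lo,len(s),s.mean(0).round(4),s.min(0).round(4),s.max(0).round(4)) if len(s) else 0
    q=reg(su,sv,32)
    for lo,hi in((.005,.016),(.03,.042),(.055,.08)):
        s=q[(q[:,2]>lo)&(q[:,2]<hi)]
        if len(s): print('st',lo,len(s),s.mean(0).round(4),s.min(0).round(4),s.max(0).round(4),cv2.minAreaRect(s[:,:2].astype(np.float32)*1000))
E
```

```text
top bench z 0.0003
cell 0.02 38 [0.4785 0.1334 0.0377] [0.4558 0.1099 0.022 ] [0.5102 0.1668 0.042 ]
cell 0.042 182 [0.4838 0.1381 0.0458] [0.4557 0.1114 0.0422] [0.5104 0.1659 0.0499]
cell 0.052 13 [0.4844 0.1353 0.0553] [0.4716 0.1139 0.0521] [0.4996 0.1437 0.0625]
st 0.005 939 [ 0.457  -0.1353  0.0094] [ 0.353  -0.2432  0.005 ] [ 0.5605 -0.0339  0.0157] ((456.58551025390625, -138.56973266601562), (203.45962524414062, 208.4141082763672), 1.6192854642868042)
st 0.03 191 [ 0.4559 -0.135   0.0359] [ 0.425  -0.1684  0.0302] [ 0.4869 -0.104   0.0418] ((456.0714111328125, -136.19921875), (61.55556869506836, 64.41654205322266), 1.4833630323410034)
st 0.055 94 [ 0.4562 -0.1356  0.0647] [ 0.4403 -0.1534  0.0552] [ 0.4725 -0.118   0.0757] ((456.96234130859375, -135.6802520751953), (34.0687141418457, 32.95347213745117), 21.861974716186523)
scene bench z 0.0019
cell 0.02 122 [0.4706 0.126  0.0311] [0.4538 0.1094 0.0202] [0.5035 0.1603 0.0417]
cell 0.042 175 [0.4814 0.1373 0.0469] [0.4561 0.1111 0.042 ] [0.5121 0.169  0.05  ]
cell 0.052 11 [0.4843 0.1389 0.0568] [0.4794 0.135  0.0526] [0.4901 0.1448 0.0607]
st 0.005 935 [ 0.4441 -0.143   0.0107] [ 0.3683 -0.2296  0.005 ] [0.6209 0.0311 0.016 ] ((487.5643005371094, -108.03471374511719), (243.57815551757812, 170.62591552734375), 34.35248947143555)
st 0.03 212 [ 0.4475 -0.1407  0.0369] [ 0.4232 -0.1674  0.0313] [ 0.4893 -0.1018  0.0419] ((452.986328125, -136.69146728515625), (55.333675384521484, 64.65412139892578), 39.46968460083008)
st 0.055 135 [ 0.4521 -0.1373  0.0648] [ 0.4389 -0.1528  0.0554] [ 0.4698 -0.1183  0.0743] ((454.2504577636719, -135.4913787841797), (30.51654624938965, 34.77722930908203), 1.9542821645736694)
```

The cell is at about (0.484, 0.138), with a 0.055 m span and its top at z 0.046, as specified. The station is at about (0.456, -0.136), with flange z 0.036 and a 62 mm disc, which also fits. Now I work out the shift to a look pose above the cell.

```bash
cat >> h.py <<'E'
def rel(p,yaw=None):
    "cm shift in tool axes from measured pose to world p; yaw=desired world angle of tool y"
    o=readout.get_obs();M=R.from_rotvec(o['tool_rot']).as_matrix()
    print('pose',np.round(o['ee_pos'],4),'ydir',np.degrees(np.arctan2(M[1,1],M[0,1])).round(1),'zdir',M[:,2].round(4),'F',np.round(o['contact_force'],1),'j6',round(o['qpos'][5],2),'t',round(o['time_s'],2))
    print('shift cm',np.round(100*M.T@(np.array(p)-o['ee_pos']),2),'x,y axes',M[:,0].round(3),M[:,1].round(3))
E
python3 - <<'E'
from h import *
print(np.round(optics.get_image('wrist')['T_tool_cam'],3).tolist())
rel([.484,.138,.19])
E
```

```text
[[0.002, -0.959, -0.283, 0.072], [1.0, 0.001, 0.001, 0.0], [-0.001, -0.283, 0.959, -0.142], [0.0, 0.0, 0.0, 1.0]]
pose [0.1564 0.5529 0.2306] ydir 74.2 zdir [-6.0e-04 -1.3e-03 -1.0e+00] F [0.5 0.2 0.5] j6 1.43 t 0.15
shift cm [-42.82 -31.     4.09] x,y axes [-0.962  0.272  0.   ] [ 0.272  0.962 -0.001]
```

```bash
python3 -m jog '[{"dx":-5,"dy":-3.6},{"dx":-10,"dy":-7.2},{"dx":-15,"dy":-10.9},{"dx":-20,"dy":-14.5},{"dx":-25,"dy":-18.1},{"dx":-30,"dy":-21.7,"dz":1},{"dx":-35,"dy":-25.3,"dz":2},{"dx":-40,"dy":-29,"dz":3},{"dx":-42.8,"dy":-31,"dz":4.1},{"dx":-42.8,"dy":-31,"dz":4.1},{"dx":-42.8,"dy":-31,"dz":4.1},{"dx":-42.8,"dy":-31,"dz":4.1}]' 8.5 40
python3 - <<'E'
from h import *
rel([.484,.138,.19]);d=grab('wrist');save(d,'w1.png');P=cloud(d);np.savez('w1.npz',P=P,i=d['image'])
E
```

```text
pose [0.1564 0.5529 0.2306] ydir 74.2 zdir [-6.0e-04 -1.3e-03 -1.0e+00] F [0.5 0.2 0.5] j6 1.43 t 0.15
shift cm [-42.82 -31.     4.09] x,y axes [-0.962  0.272  0.   ] [ 0.272  0.962 -0.001]invalid input at $[0]: expected keys dx, dy, dz, ax, ay, az
```

View pics/w1.png

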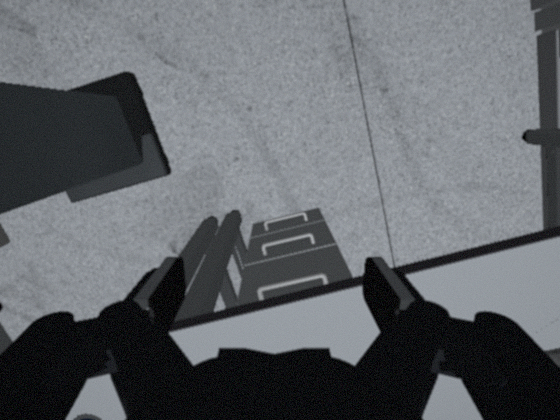

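The move was refused because every row needs all six keys. The picture, taken from the start pose, shows the finger tips at about (165,285) and (385,285), over the cabinet and floor. I send it again with all the keys.

```bash
python3 -m jog '[{"dx":-5,"dy":-3.6,"dz":0,"ax":0,"ay":0,"az":0},{"dx":-10,"dy":-7.2,"dz":0,"ax":0,"ay":0,"az":0},{"dx":-15,"dy":-10.9,"dz":0,"ax":0,"ay":0,"az":0},{"dx":-20,"dy":-14.5,"dz":0,"ax":0,"ay":0,"az":0},{"dx":-25,"dy":-18.1,"dz":0,"ax":0,"ay":0,"az":0},{"dx":-30,"dy":-21.7,"dz":1,"ax":0,"ay":0,"az":0},{"dx":-35,"dy":-25.3,"dz":2,"ax":0,"ay":0,"az":0},{"dx":-40,"dy":-29,"dz":3,"ax":0,"ay":0,"az":0},{"dx":-42.8,"dy":-31,"dz":4.1,"ax":0,"ay":0,"az":0},{"dx":-42.8,"dy":-31,"dz":4.1,"ax":0,"ay":0,"az":0},{"dx":-42.8,"dy":-31,"dz":4.1,"ax":0,"ay":0,"az":0},{"dx":-42.8,"dy":-31,"dz":4.1,"ax":0,"ay":0,"az":0}]' 8.5 40
python3 - <<'E'
from h import *
rel([.484,.138,.19]);d=grab('wrist');save(d,'w2.png');P=cloud(d);np.savez('w2.npz',P=P,i=d['image'])
E
```

```text
time_s: 1.7
ee_pos: [0.4835, 0.1395, 0.1907]
tool_rot: [0.429, 3.112, 0.001]
contact_force: [0.6, -0.4, 1.0]
gripper_width: 0.0851
gripper_force: 0.0
pose [0.4835 0.1395 0.1907] ydir 74.3 zdir [ 3.e-04  3.e-04 -1.e+00] F [ 0.6 -0.4  1. ] j6 0.4 t 1.7
shift cm [-0.09 -0.13  0.07] x,y axes [-0.963  0.271 -0.   ] [0.271 0.963 0.   ]
```

View pics/w2.png

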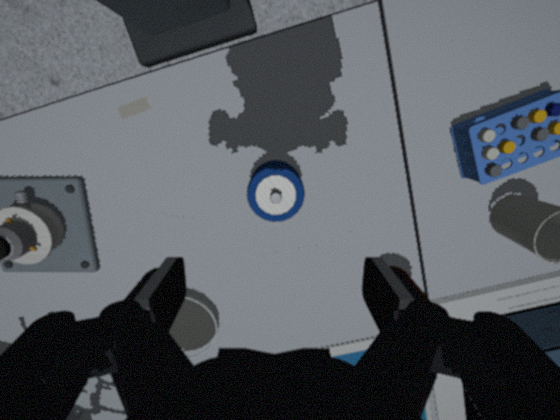

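The cell's top is at about (276,195), with the stub at (276,195) and the blue ring around it. The station is at the left edge, with the post at about (10,245). The petri dish is at (193,320). I fit the cell's top and the station from this cloud.

```bash
cat >> h.py <<'E'
def circ(P,c,r,lo,hi):
    q=P.reshape(-1,3);s=q[(np.hypot(q[:,0]-c[0],q[:,1]-c[1])<r)&(q[:,2]>lo)&(q[:,2]<hi)]
    if len(s)<5: return print('none')
    (x,y),rr=cv2.minEnclosingCircle((s[:,:2]*1000).astype(np.float32))
    print(lo,hi,len(s),'circ',round(x,1),round(y,1),'r',round(rr,1),'mean',(s.mean(0)*1000).round(1),'zmed',round(np.median(s[:,2])*1000,1),'mid',((s.min(0)+s.max(0))*500).round(1))
E
python3 - <<'E'
from h import *
d=np.load('w2.npz');P=d['P']
for lo,hi in((.043,.049),(.04,.05),(.052,.062)): circ(P,(.484,.138),.04,lo,hi)
for lo,hi in((.034,.038),(.056,.064),(.064,.072)): circ(P,(.456,-.136),.045,lo,hi)
circ(P,(.484,.138),.15,-.005,.005)
E
```

```text
0.043 0.049 2384 circ 485.1 140.9 r 28.5 mean [484.2 141.3  45.5] zmed 45.5 mid [485.  141.2  45.6]
0.04 0.05 2438 circ 485.3 140.9 r 29.1 mean [483.9 141.5  45.4] zmed 45.5 mid [484.9 141.4  44.1]
0.052 0.062 107 circ 485.1 141.0 r 5.5 mean [484.8 141.2  56.9] zmed 57.1 mid [485.3 141.   55.4]
0.034 0.038 1188 circ 458.5 -132.3 r 32.8 mean [ 457.2 -120.7   35.1] zmed 35.0 mid [ 458.  -127.9   36. ]
0.056 0.064 379 circ 458.4 -130.9 r 17.1 mean [ 459.9 -122.4   59.3] zmed 59.2 mid [ 458.6 -127.9   59.9]
0.064 0.072 135 circ 460.0 -127.7 r 10.5 mean [ 460.9 -123.9   66.8] zmed 67.0 mid [ 460.  -125.8   66.6]
-0.005 0.005 52536 circ 484.0 138.0 r 150.0 mean [469.4 141.8  -0.8] zmed -0.8 mid [484.6 138.1   0.5]
```

```bash
python3 -m jog '[{"dx":-0.13,"dy":0.18,"dz":4,"ax":0,"ay":0,"az":0},{"dx":-0.13,"dy":0.18,"dz":8,"ax":0,"ay":0,"az":0},{"dx":-0.13,"dy":0.18,"dz":11,"ax":0,"ay":0,"az":0},{"dx":-0.13,"dy":0.18,"dz":13,"ax":0,"ay":0,"az":0},{"dx":-0.13,"dy":0.18,"dz":13,"ax":0,"ay":0,"az":0},{"dx":-0.13,"dy":0.18,"dz":13,"ax":0,"ay":0,"az":0},{"dx":-0.13,"dy":0.18,"dz":13,"ax":0,"ay":0,"az":0}]'
python3 - <<'E'
from h import *
rel([.4852,.141,.016]);d=grab('wrist');P=cloud(d)
for lo,hi in((.043,.049),(.052,.062)): circ(P,(.485,.141),.035,lo,hi)
E
```

```text
time_s: 2.62
ee_pos: [0.4867, 0.1402, 0.0616]
tool_rot: [0.431, 3.11, 0.001]
contact_force: [-0.5, 0.0, 0.8]
gripper_width: 0.0849
gripper_force: 0.0
pose [0.4867 0.1402 0.0616] ydir 74.2 zdir [ 2.4e-03  4.0e-04 -1.0e+00] F [-0.5  0.   0.8] j6 0.4 t 2.62
shift cm [0.17 0.03 4.56] x,y axes [-0.962  0.272 -0.002] [0.272 0.962 0.001]
0.043 0.049 6658 circ 484.9 141.2 r 28.5 mean [483.3 141.6  45.4] zmed 45.4 mid [485.1 141.2  46. ]
0.052 0.062 357 circ 485.1 141.0 r 5.6 mean [484.3 141.3  56.6] zmed 57.0 mid [485.2 141.1  55.5]
```

```bash
python3 -m jog '[{"dx":0.16,"dy":0.05,"dz":2,"ax":0,"ay":0,"az":0},{"dx":0.16,"dy":0.05,"dz":3.5,"ax":0,"ay":0,"az":0},{"dx":0.16,"dy":0.05,"dz":4.5,"ax":0,"ay":0,"az":0},{"dx":0.16,"dy":0.05,"dz":4.5,"ax":0,"ay":0,"az":0},{"dx":0.16,"dy":0.05,"dz":4.5,"ax":0,"ay":0,"az":0},{"dx":0.16,"dy":0.05,"dz":4.5,"ax":0,"ay":0,"az":0}]'
python3 -c "
from h import *
rel([.4851,.1411,.016])"
```

```text
time_s: 3.42
ee_pos: [0.4849, 0.1408, 0.0158]
tool_rot: [0.432, 3.111, 0.001]
contact_force: [0.2, 0.2, -0.8]
gripper_width: 0.0851
gripper_force: 0.0
pose [0.4849 0.1408 0.0158] ydir 74.2 zdir [ 1.e-03  2.e-04 -1.e+00] F [ 0.2  0.2 -0.8] j6 0.4 t 3.42
shift cm [-0.01  0.03 -0.02] x,y axes [-0.962  0.272 -0.001] [0.272 0.962 0.   ]
```

```bash
python3 -m jog '[{"dx":0,"dy":0,"dz":0,"ax":0,"ay":0,"az":0},{"dx":0,"dy":0,"dz":0,"ax":0,"ay":0,"az":0},{"dx":0,"dy":0,"dz":0,"ax":0,"ay":0,"az":0},{"dx":0,"dy":0,"dz":0,"ax":0,"ay":0,"az":0},{"dx":0,"dy":0,"dz":0,"ax":0,"ay":0,"az":0},{"dx":0,"dy":0,"dz":0,"ax":0,"ay":0,"az":0},{"dx":0,"dy":0,"dz":0,"ax":0,"ay":0,"az":0},{"dx":0,"dy":0,"dz":0,"ax":0,"ay":0,"az":0}]' 4.5 60
python3 - <<'E'
from h import *
rel([.4851,.1411,.016]);d=grab('wrist');save(d,'w3.png');P=cloud(d)
for lo,hi in((.043,.049),(.052,.062)): circ(P,(.485,.141),.035,lo,hi)
E
```

```text
time_s: 4.42
ee_pos: [0.4848, 0.1408, 0.016]
tool_rot: [0.432, 3.111, 0.0]
contact_force: [-2.4, -0.8, 6.1]
gripper_width: 0.0555
gripper_force: 62.9
pose [0.4848 0.1408 0.016 ] ydir 74.2 zdir [ 1.1e-03  1.0e-04 -1.0e+00] F [-2.4 -0.8  6.1] j6 0.4 t 4.42
shift cm [-0.02  0.04  0.  ] x,y axes [-0.962  0.272 -0.001] [0.272 0.962 0.   ]
0.043 0.049 11600 circ 480.2 142.3 r 33.8 mean [482.5 141.9  45.4] zmed 45.4 mid [485.  143.5  46. ]
0.052 0.062 1720 circ 478.8 142.8 r 33.5 mean [481.6 142.1  56.1] zmed 56.6 mid [484.2 143.7  57. ]
```

View pics/w3.png

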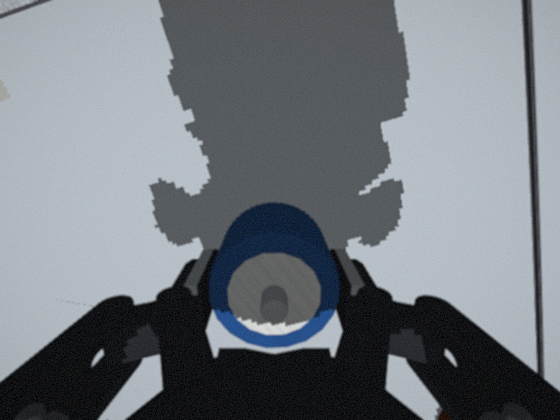

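The cell is gripped: the opening is 55.5 mm at 63 N, and in the picture it sits centred between the pads at about (275,290). I lift it and move to a side view of the station.

```bash
python3 -m jog '[{"dx":0,"dy":0,"dz":-2,"ax":0,"ay":0,"az":0},{"dx":0,"dy":0,"dz":-6,"ax":0,"ay":0,"az":0},{"dx":0,"dy":0,"dz":-11,"ax":0,"ay":0,"az":0},{"dx":-1,"dy":-3.5,"dz":-15,"ax":0,"ay":0,"az":0},{"dx":-2.4,"dy":-8.2,"dz":-17.4,"ax":0,"ay":0,"az":0},{"dx":-3.9,"dy":-13,"dz":-17.4,"ax":0,"ay":0,"az":0},{"dx":-4.7,"dy":-16.4,"dz":-17.4,"ax":0,"ay":0,"az":0},{"dx":-4.7,"dy":-16.4,"dz":-17.4,"ax":0,"ay":0,"az":0},{"dx":-4.7,"dy":-16.4,"dz":-17.4,"ax":0,"ay":0,"az":0},{"dx":-4.7,"dy":-16.4,"dz":-17.4,"ax":0,"ay":0,"az":0}]'
python3 - <<'E'
from h import *
rel([.457,-.132,.1]);d=grab('wrist');save(d,'w4.png');P=cloud(d);np.savez('w4.npz',P=P)
for lo,hi in((.033,.038),(.056,.06),(.06,.066),(.066,.073)): circ(P,(.457,-.133),.04,lo,hi)
T=np.eye(4);o=readout.get_obs();M=R.from_rotvec(o['tool_rot']).as_matrix()
Q=((P-o['ee_pos'])@M)
# stub in tool frame
q=Q.reshape(-1,3); s=q[(np.abs(q[:,0])<.012)&(np.abs(q[:,1])<.012)&(q[:,2]<-.03)&(q[:,2]>-.06)]
print('tool-frame stub/top', len(s)); 
for a in np.arange(-.045,-.024,.002):
    t=s[(s[:,2]>=a)&(s[:,2]<a+.002)]; print(a.round(3),len(t),(t.min(0)*1000).round(1) if len(t) else '',(t.max(0)*1000).round(1) if len(t) else '')
E
```

```text
time_s: 5.72
ee_pos: [0.4847, -0.0288, 0.189]
tool_rot: [-0.429, -3.111, -0.001]
contact_force: [0.6, -0.3, -2.5]
gripper_width: 0.0555
gripper_force: 64.2
pose [ 0.4847 -0.0288  0.189 ] ydir 74.3 zdir [-6.e-04  5.e-04 -1.e+00] F [ 0.6 -0.3 -2.5] j6 0.05 t 5.72
shift cm [ -0.14 -10.69   8.9 ] x,y axes [-0.963  0.271  0.001] [0.271 0.963 0.   ]
0.033 0.038 1781 circ 458.2 -133.6 r 33.3 mean [ 455.2 -127.9   35.1] zmed 35.1 mid [ 457.9 -133.5   35.5]
0.056 0.06 288 circ 457.7 -132.9 r 18.1 mean [ 455.7 -126.8   58. ] zmed 58.0 mid [ 458.2 -132.8   58. ]
0.06 0.066 209 circ 458.1 -133.2 r 15.5 mean [ 455.1 -126.1   61.7] zmed 61.2 mid [ 458.1 -131.6   63. ]
0.066 0.073 566 circ 458.4 -133.6 r 12.8 mean [ 457.7 -133.1   68. ] zmed 68.0 mid [ 457.9 -133.5   68.2]
tool-frame stub/top 1525
-0.045 0  
-0.043 230 [ -5.6  -4.4 -42.5] [  5.2   5.2 -41. ]
-0.041 328 [ -5.9  -4.9 -41. ] [  4.8   5.7 -39. ]
-0.039 83 [ -0.7  -5.  -39. ] [  5.1   5.8 -37. ]
-0.037 75 [ -1.5  -5.1 -37. ] [  4.9   5.9 -35.1]
-0.035 72 [ -0.5  -4.7 -35. ] [  5.4   5.9 -33. ]
-0.033 90 [ -8.7 -10.8 -33. ] [ 11.9  11.  -31. ]
-0.031 647 [-11.9 -12.  -31. ] [ 11.9  12.  -30. ]
-0.029 0  
-0.027 0  
-0.025 0
```

View pics/w4.png

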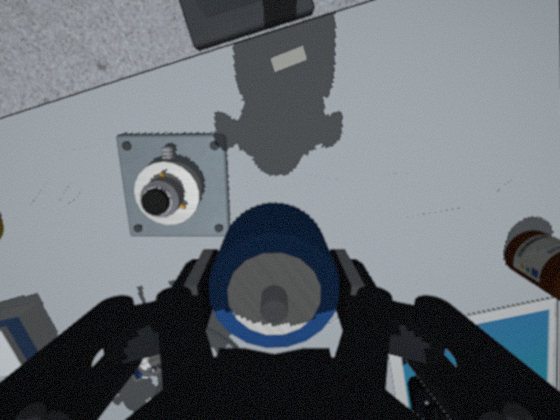

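The station is seen clearly: the post is at about (157,200), the seal on top, brass pins around it. Its axis is at (458.3, -133.6), with seal radius 12.8 and flange radius 33, both as specified. In the hand, the cell axis is offset by about (-0.3, +0.4) mm, and its underside is 15.5 mm behind the TCP. I move above the post.

```bash
python3 -m jog '[{"dx":-0.1,"dy":-4,"dz":0,"ax":0,"ay":0,"az":0},{"dx":-0.2,"dy":-8,"dz":0,"ax":0,"ay":0,"az":0},{"dx":-0.27,"dy":-10.85,"dz":2,"ax":0,"ay":0,"az":0},{"dx":-0.27,"dy":-10.85,"dz":6,"ax":0,"ay":0,"az":0},{"dx":-0.27,"dy":-10.85,"dz":8.4,"ax":0,"ay":0,"az":0},{"dx":-0.27,"dy":-10.85,"dz":8.4,"ax":0,"ay":0,"az":0},{"dx":-0.27,"dy":-10.85,"dz":8.4,"ax":0,"ay":0,"az":0},{"dx":-0.27,"dy":-10.85,"dz":8.4,"ax":0,"ay":0,"az":0}]'
python3 - <<'E'
from h import *
rel([.4579,-.1339,.068])
E
```

```text
time_s: 6.78
ee_pos: [0.4591, -0.1351, 0.1067]
tool_rot: [0.43, 3.109, -0.001]
contact_force: [-1.2, 0.5, -1.9]
gripper_width: 0.0555
gripper_force: 64.6
pose [ 0.4591 -0.1351  0.1067] ydir 74.2 zdir [ 0.0024 -0.0011 -1.    ] F [-1.2  0.5 -1.9] j6 -0.18 t 6.78
shift cm [0.16 0.09 3.87] x,y axes [-0.962  0.272 -0.003] [ 0.272  0.962 -0.   ]
```

```bash
python3 -m jog '[{"dx":0.16,"dy":0.09,"dz":0,"ax":0,"ay":0,"az":0},{"dx":0.16,"dy":0.09,"dz":1,"ax":0,"ay":0,"az":0},{"dx":0.16,"dy":0.09,"dz":2,"ax":0,"ay":0,"az":0},{"dx":0.16,"dy":0.09,"dz":2.7,"ax":0,"ay":0,"az":0},{"dx":0.16,"dy":0.09,"dz":2.7,"ax":0,"ay":0,"az":0},{"dx":0.16,"dy":0.09,"dz":2.7,"ax":0,"ay":0,"az":0}]'
python3 -c "
from h import *
rel([.4579,-.1339,.068])"
```

```text
time_s: 7.52
ee_pos: [0.4567, -0.1337, 0.0783]
tool_rot: [-0.432, -3.112, -0.0]
contact_force: [-0.0, -0.2, -1.0]
gripper_width: 0.0552
gripper_force: 64.6
pose [ 0.4567 -0.1337  0.0783] ydir 74.2 zdir [-0.e+00  1.e-04 -1.e+00] F [-0.  -0.2 -1. ] j6 -0.18 t 7.53
shift cm [-0.12  0.01  1.03] x,y axes [-0.962  0.272  0.   ] [0.272 0.962 0.   ]
```

```bash
python3 -m jog '[{"dx":-0.11,"dy":0.01,"dz":0,"ax":0,"ay":0,"az":0},{"dx":-0.11,"dy":0.01,"dz":0.3,"ax":0,"ay":0,"az":0},{"dx":-0.11,"dy":0.01,"dz":0.6,"ax":0,"ay":0,"az":0},{"dx":-0.11,"dy":0.01,"dz":0.8,"ax":0,"ay":0,"az":0},{"dx":-0.11,"dy":0.01,"dz":0.8,"ax":0,"ay":0,"az":0},{"dx":-0.11,"dy":0.01,"dz":0.8,"ax":0,"ay":0,"az":0}]'
python3 -c "
from h import *
rel([.4579,-.1339,.068])"
```

```text
time_s: 8.28
ee_pos: [0.4578, -0.1339, 0.0703]
tool_rot: [0.432, 3.112, 0.0]
contact_force: [-0.2, -0.2, -2.2]
gripper_width: 0.0554
gripper_force: 64.6
pose [ 0.4578 -0.1339  0.0703] ydir 74.2 zdir [ 1.e-04  1.e-04 -1.e+00] F [-0.2 -0.2 -2.2] j6 -0.18 t 8.28
shift cm [-0.01  0.    0.23] x,y axes [-0.962  0.272 -0.   ] [0.272 0.962 0.   ]
```

No lateral force with the rim past the cone, so it is centred. I lower it gently until it touches the pins.

```bash
python3 -m jog '[{"dx":0,"dy":0,"dz":0.3,"ax":0,"ay":0,"az":0},{"dx":0,"dy":0,"dz":0.6,"ax":0,"ay":0,"az":0},{"dx":0,"dy":0,"dz":0.8,"ax":0,"ay":0,"az":0},{"dx":0,"dy":0,"dz":0.95,"ax":0,"ay":0,"az":0},{"dx":0,"dy":0,"dz":0.95,"ax":0,"ay":0,"az":0},{"dx":0,"dy":0,"dz":0.95,"ax":0,"ay":0,"az":0},{"dx":0,"dy":0,"dz":0.95,"ax":0,"ay":0,"az":0}]'
```

```text
time_s: 9.15
ee_pos: [0.4579, -0.1339, 0.0616]
tool_rot: [0.432, 3.111, -0.0]
contact_force: [-1.5, 2.0, 6.2]
gripper_width: 0.0551
gripper_force: 65.6
```

The rim is on the pins: TCP at 0.0616 m, as predicted, with about 8 N of force. I turn in 15° chunks with light pressure and watch z and the force.

```bash
python3 -m jog '[{"dx":0,"dy":0,"dz":0.05,"ax":0,"ay":0,"az":2.5},{"dx":0,"dy":0,"dz":0.05,"ax":0,"ay":0,"az":5},{"dx":0,"dy":0,"dz":0.05,"ax":0,"ay":0,"az":7.5},{"dx":0,"dy":0,"dz":0.05,"ax":0,"ay":0,"az":10},{"dx":0,"dy":0,"dz":0.05,"ax":0,"ay":0,"az":12.5},{"dx":0,"dy":0,"dz":0.05,"ax":0,"ay":0,"az":15},{"dx":0,"dy":0,"dz":0.05,"ax":0,"ay":0,"az":15}]'
python3 -c "
from h import *
rel([.4579,-.1339,.0616]);print(readout.get_obs()['torque'])"
```

```text
time_s: 10.02
ee_pos: [0.4586, -0.1345, 0.0616]
tool_rot: [0.835, 3.026, -0.002]
contact_force: [-1.4, 0.1, 6.9]
gripper_width: 0.0554
gripper_force: 65.4
pose [ 0.4586 -0.1345  0.0616] ydir 59.2 zdir [ 0.002  -0.0015 -1.    ] F [-1.4  0.1  6.9] j6 0.09 t 10.03
shift cm [ 0.1   0.02 -0.  ] x,y axes [-0.859  0.513 -0.003] [ 0.513  0.859 -0.   ]
[-0.00442681  0.48012135 -0.01260256]
```

```bash
python3 -m jog '[{"dx":0.03,"dy":0,"dz":0.02,"ax":0,"ay":0,"az":2.5},{"dx":0.06,"dy":0,"dz":0.02,"ax":0,"ay":0,"az":5},{"dx":0.06,"dy":0,"dz":0.02,"ax":0,"ay":0,"az":7.5},{"dx":0.06,"dy":0,"dz":0.02,"ax":0,"ay":0,"az":10},{"dx":0.06,"dy":0,"dz":0.02,"ax":0,"ay":0,"az":12.5},{"dx":0.06,"dy":0,"dz":0.02,"ax":0,"ay":0,"az":15},{"dx":0.06,"dy":0,"dz":0.02,"ax":0,"ay":0,"az":15}]'
python3 -c "
from h import *
rel([.4579,-.1339,.0616]);print(readout.get_obs()['torque'])"
```

```text
time_s: 10.9
ee_pos: [0.4585, -0.1345, 0.0615]
tool_rot: [1.222, 2.89, -0.001]
contact_force: [-1.1, -0.5, 7.9]
gripper_width: 0.0553
gripper_force: 65.4
pose [ 0.4585 -0.1345  0.0615] ydir 44.2 zdir [ 0.0028 -0.002  -1.    ] F [-1.1 -0.5  7.9] j6 0.35 t 10.9
shift cm [ 0.09 -0.   -0.01] x,y axes [-0.697  0.717 -0.003] [0.717 0.697 0.001]
[-0.09557174  0.30902681 -0.04167606]
```

```bash
python3 -m jog '[{"dx":0.03,"dy":0,"dz":0.02,"ax":0,"ay":0,"az":2.5},{"dx":0.06,"dy":0,"dz":0.02,"ax":0,"ay":0,"az":5},{"dx":0.06,"dy":0,"dz":0.02,"ax":0,"ay":0,"az":7.5},{"dx":0.06,"dy":0,"dz":0.02,"ax":0,"ay":0,"az":10},{"dx":0.06,"dy":0,"dz":0.02,"ax":0,"ay":0,"az":12.5},{"dx":0.06,"dy":0,"dz":0.02,"ax":0,"ay":0,"az":15},{"dx":0.06,"dy":0,"dz":0.02,"ax":0,"ay":0,"az":15}]'
python3 -c "
from h import *
rel([.4579,-.1339,.0616]);print(readout.get_obs()['torque'])"
```

```text
time_s: 11.78
ee_pos: [0.4584, -0.1343, 0.0615]
tool_rot: [1.589, 2.705, -0.001]
contact_force: [-0.5, -1.4, 9.0]
gripper_width: 0.0557
gripper_force: 65.4
pose [ 0.4584 -0.1343  0.0615] ydir 29.2 zdir [ 0.0034 -0.0026 -1.    ] F [-0.5 -1.4  9. ] j6 0.61 t 11.78
shift cm [ 0.06 -0.02 -0.01] x,y axes [-0.487  0.873 -0.004] [0.873 0.487 0.002]
[-0.20062362  0.23376704 -0.02014032]
```

```bash
python3 -m jog '[{"dx":0.03,"dy":0,"dz":0.02,"ax":0,"ay":0,"az":2.5},{"dx":0.05,"dy":0,"dz":0.02,"ax":0,"ay":0,"az":5},{"dx":0.05,"dy":0,"dz":0.02,"ax":0,"ay":0,"az":7.5},{"dx":0.05,"dy":0,"dz":0.02,"ax":0,"ay":0,"az":10},{"dx":0.05,"dy":0,"dz":0.02,"ax":0,"ay":0,"az":12.5},{"dx":0.05,"dy":0,"dz":0.02,"ax":0,"ay":0,"az":15},{"dx":0.05,"dy":0,"dz":0.02,"ax":0,"ay":0,"az":15}]'
python3 -c "
from h import *
rel([.4579,-.1339,.0616]);print(readout.get_obs()['torque'])"
```

```text
time_s: 12.65
ee_pos: [0.4583, -0.1341, 0.0615]
tool_rot: [1.928, 2.474, -0.0]
contact_force: [-0.9, -0.8, 9.4]
gripper_width: 0.0551
gripper_force: 65.5
pose [ 0.4583 -0.1341  0.0615] ydir 14.2 zdir [ 0.0036 -0.003  -1.    ] F [-0.9 -0.8  9.4] j6 0.87 t 12.65
shift cm [ 0.03 -0.03 -0.01] x,y axes [-0.245  0.97  -0.004] [0.97  0.245 0.003]
[-0.30018867  0.33583498 -0.07924864]
```

```bash
python3 -m jog '[{"dx":0.03,"dy":-0.02,"dz":0,"ax":0,"ay":0,"az":2.5},{"dx":0.03,"dy":-0.02,"dz":0,"ax":0,"ay":0,"az":5},{"dx":0.03,"dy":-0.02,"dz":0,"ax":0,"ay":0,"az":7.5},{"dx":0.03,"dy":-0.02,"dz":0,"ax":0,"ay":0,"az":10},{"dx":0.03,"dy":-0.02,"dz":0,"ax":0,"ay":0,"az":12.5},{"dx":0.03,"dy":-0.02,"dz":0,"ax":0,"ay":0,"az":15},{"dx":0.03,"dy":-0.02,"dz":0,"ax":0,"ay":0,"az":15}]'
python3 -c "
from h import *
rel([.4579,-.1339,.0616]);print(readout.get_obs()['torque'])"
```

```text
time_s: 13.52
ee_pos: [0.458, -0.1338, 0.0615]
tool_rot: [2.235, 2.202, 0.001]
contact_force: [-2.2, -0.7, 9.7]
gripper_width: 0.0553
gripper_force: 65.5
pose [ 0.458  -0.1338  0.0615] ydir -0.9 zdir [ 0.0036 -0.0028 -1.    ] F [-2.2 -0.7  9.7] j6 1.13 t 13.53
shift cm [-0.01 -0.01 -0.01] x,y axes [ 0.015  1.    -0.003] [ 1.    -0.015  0.004]
[-0.23730409  0.31018108 -0.07458331]
```

```bash
python3 -m jog '[{"dx":0,"dy":0,"dz":0,"ax":0,"ay":0,"az":2.5},{"dx":0,"dy":0,"dz":0,"ax":0,"ay":0,"az":5},{"dx":0,"dy":0,"dz":0,"ax":0,"ay":0,"az":7.5},{"dx":0,"dy":0,"dz":0,"ax":0,"ay":0,"az":10},{"dx":0,"dy":0,"dz":0,"ax":0,"ay":0,"az":12.5},{"dx":0,"dy":0,"dz":0,"ax":0,"ay":0,"az":15},{"dx":0,"dy":0,"dz":0,"ax":0,"ay":0,"az":15}]'
python3 -c "
from h import *
rel([.4579,-.1339,.0616]);print(readout.get_obs()['torque'])"
```

```text
time_s: 14.4
ee_pos: [0.4567, -0.1327, 0.0598]
tool_rot: [2.505, 1.895, 0.001]
contact_force: [0.5, 0.1, -1.6]
gripper_width: 0.0551
gripper_force: 64.6
pose [ 0.4567 -0.1327  0.0598] ydir -15.8 zdir [ 7.e-04 -3.e-04 -1.e+00] F [ 0.5  0.1 -1.6] j6 1.39 t 14.4
shift cm [-0.08  0.15 -0.18] x,y axes [ 0.272  0.962 -0.   ] [ 0.962 -0.272  0.001]
[-0.11098081 -0.13011106  0.01577196]
```

It dropped at about 85° of turn: z is now 0.0598 and the force and yaw torque are gone. I recentre and lower halfway.

```bash
python3 -m jog '[{"dx":-0.05,"dy":0.1,"dz":0,"ax":0,"ay":0,"az":0},{"dx":-0.07,"dy":0.13,"dz":0.15,"ax":0,"ay":0,"az":0},{"dx":-0.07,"dy":0.13,"dz":0.3,"ax":0,"ay":0,"az":0},{"dx":-0.07,"dy":0.13,"dz":0.4,"ax":0,"ay":0,"az":0},{"dx":-0.07,"dy":0.13,"dz":0.4,"ax":0,"ay":0,"az":0},{"dx":-0.07,"dy":0.13,"dz":0.4,"ax":0,"ay":0,"az":0}]'
python3 -c "
from h import *
rel([.4579,-.1339,.0516]);print(readout.get_obs()['torque'])"
```

```text
time_s: 15.15
ee_pos: [0.4573, -0.1334, 0.0558]
tool_rot: [-2.506, -1.895, -0.0]
contact_force: [-2.2, -0.4, 2.9]
gripper_width: 0.0552
gripper_force: 64.8
pose [ 0.4573 -0.1334  0.0558] ydir -15.8 zdir [-0.  0. -1.] F [-2.2 -0.4  2.9] j6 1.39 t 15.15
shift cm [-0.03  0.07  0.42] x,y axes [0.272 0.962 0.   ] [ 0.962 -0.272 -0.   ]
[ 0.07264756  0.32757726 -0.02040008]
```

```bash
python3 -m jog '[{"dx":-0.02,"dy":0.04,"dz":0.15,"ax":0,"ay":0,"az":0},{"dx":-0.02,"dy":0.04,"dz":0.3,"ax":0,"ay":0,"az":0},{"dx":-0.02,"dy":0.04,"dz":0.45,"ax":0,"ay":0,"az":0},{"dx":-0.02,"dy":0.04,"dz":0.55,"ax":0,"ay":0,"az":0},{"dx":-0.02,"dy":0.04,"dz":0.55,"ax":0,"ay":0,"az":0},{"dx":-0.02,"dy":0.04,"dz":0.55,"ax":0,"ay":0,"az":0},{"dx":-0.02,"dy":0.04,"dz":0.55,"ax":0,"ay":0,"az":0}]'
python3 -c "
from h import *
rel([.4579,-.1339,.0516]);print(readout.get_obs()['torque'])"
```

```text
time_s: 16.02
ee_pos: [0.4574, -0.1335, 0.0519]
tool_rot: [2.505, 1.895, 0.0]
contact_force: [-8.4, 4.1, 22.2]
gripper_width: 0.0555
gripper_force: 66.8
pose [ 0.4574 -0.1335  0.0519] ydir -15.8 zdir [ 2.e-04  0.e+00 -1.e+00] F [-8.4  4.1 22.2] j6 1.39 t 16.02
shift cm [-0.03  0.06  0.03] x,y axes [0.272 0.962 0.   ] [ 0.962 -0.272  0.   ]
[ 0.79146563  1.6503977  -0.02456126]
```

```bash
python3 -m jog '[{"dx":0,"dy":-0.03,"dz":0.06,"ax":0,"ay":0,"az":0},{"dx":0,"dy":-0.03,"dz":0.1,"ax":0,"ay":0,"az":0},{"dx":0,"dy":-0.03,"dz":0.1,"ax":0,"ay":0,"az":0},{"dx":0,"dy":-0.03,"dz":0.1,"ax":0,"ay":0,"az":0}]'
python3 - <<'E'
from h import *
rel([.4579,-.1339,.0516]);print(readout.get_obs()['torque'])
d=grab('wrist');save(d,'w5.png');P=cloud(d)
for lo,hi in((.076,.087),(.09,.1),(.033,.039)): circ(P,(.458,-.1335),.012 if lo>.04 else .06,lo,hi)
E
```

```text
time_s: 16.52
ee_pos: [0.4574, -0.1335, 0.0519]
tool_rot: [2.505, 1.895, 0.001]
contact_force: [-9.3, 5.3, 30.2]
gripper_width: 0.0556
gripper_force: 67.5
pose [ 0.4574 -0.1335  0.0519] ydir -15.8 zdir [ 1.2e-03 -4.0e-04 -1.0e+00] F [-9.3  5.3 30.2] j6 1.39 t 16.52
shift cm [-0.03  0.05  0.03] x,y axes [ 0.272  0.962 -0.   ] [ 0.962 -0.272  0.001]
[ 0.99960396  2.21733045 -0.02357827]
0.076 0.087 1562 circ 458.0 -133.5 r 12.0 mean [ 458.9 -130.9   82.2] zmed 81.9 mid [ 458.  -133.3   83.4]
0.09 0.1 620 circ 457.0 -133.4 r 6.2 mean [ 457.8 -132.7   92.7] zmed 92.9 mid [ 457.6 -133.3   92.4]
0.033 0.039 1433 circ 458.0 -132.3 r 32.4 mean [ 464.  -112.4   35.2] zmed 35.1 mid [ 458.5 -121.7   36. ]
```

View pics/w5.png

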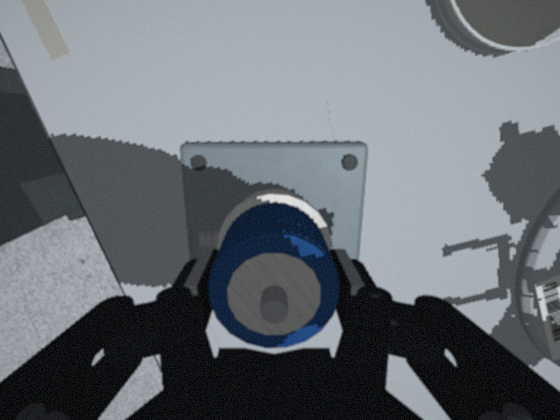

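The cell sits down on the flange in the picture, at about (273,270). Its top is at 82 mm and its stub at about 93 mm, which is home. Pressing 1 mm further did not move z, and the force rose to about 30 N, well under the limits. I hand it in.

```bash
python3 -c "
from station import workorder
print(workorder.job_done())"
```

```text
the job is handed in; nothing more can be done
None
```

The filter cell's keyways dropped over the pins after about 85° of turn; I pushed it home on the flange and handed the job in with the gripper still holding it down at about 30 N; no verdict was reported back.

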